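# Draw the caged bin's bolt with the hooked rod

### The job

The bin behind the barred cage is locked by a draw bolt that no hand can reach. Take the hooked rod from its rest, reach in through the open front of the cage, hook the bolt's bail and draw the bolt towards the front fully against its stop, keeping a firm but gentle pull of some 10 to 20 N on it there for a moment (never more than 25 N on bolt or cage). Then unhook and lay the rod back in its rest, both ends in the V posts and the hook pointing the way it did; touch the bolt only with the rod, leave it drawn, and leave the other things on the bench where they are.

Things in the scene. Friction and masses are not known exactly. Their poses are not given: they have to be found in the camera images.
- cage: Fixed steel cage, open to the front, barred on top and sides, a grey bin (135 mm high) closing its back. Origin: centre of the underside of its 236 x 140 x 6 mm base plate; x runs from the open front to the back, z up. The bolt lies along x on its middle, top 31 mm above the bench, in two guide blocks (30 mm wide, 34 mm high) at x = -50 to -64 (the stop) and +70 mm; the bin begins at x = 104 mm.
- cage_mouth (a point): Centre of the open front of the cage, 60 mm above the bench, at cage x = -80 mm; axes as the cage's, x inwards. The opening is 120 mm wide and clear up to the roof bars, which are 121 to 129 mm above the bench and run 178 mm inwards from here.
- bolt_bar (a point): Centre of the top bar of the bail on the bolt: a round 8 mm steel bar along the cage's y, 50 mm wide, 58 mm above the bench, with a leg at either end; the window under it is 19 mm high. Axes as the cage's. It moves with the bolt: at cage x = +30 to 0 mm at the start, -15 to -29 mm fully drawn.
- bolt: The steel draw bolt with its bail; origin on the bench plane straight under the middle of the bail's bar, axes as the cage's. It slides towards the open front (cage -x), takes some 4 N to slide and stays where it is left. It travels 29 to 45 mm from where it stands at the start until a collar on it meets the front guide block, a hard stop; that block is set differently each time, so the stop must be felt.
- rod_rest: Fixed rest: wooden board 180 x 80 x 10 mm with two grey V-notch posts, 12 mm thick, at x = -62 and +62 mm; the arms of the Vs slope at 45 degrees, 87 mm high at the tips and 50 mm apart there. Origin: centre of the board's underside; x along the rod, y across it, z up.
- rest_seat (a point): Point of the rest midway between the posts, 65 mm above the bench, where the centre of the rod's handle is when the rod lies in both Vs (it has about 10 mm play either way along x). Axes as the rest's.
- rod_grip (a point): Centre of the hooked rod's wooden handle (80 mm long in x, 22 wide in y, 26 high in z, 22 mm steel collars at its ends). x points along the rod to the hook, z up; the hook hangs down. A round 8 mm shaft runs on this axis to x = +222 mm, a tail back to x = -88 mm. About 180 g, balancing near x = +15 mm. It starts in the rest, 65 mm over the bench.
- hook_tip (a point): Centre of the hook's rounded tip, at x = +212 mm, z = -30 mm from rod_grip; the hook, 8 mm round bar, runs from (222, 0) down and slightly back to there, so its lowest point is 34 mm under the axis. Axes as the rod's.
- screwdriver_0: Screwdriver with red handle, 198 mm long, lying on the bench; leave alone.
- marker_0: White marker pen with dark cap, 132 mm long, lying on the bench; leave alone.
- spring_clamp: Black spring clamp, 159 x 66 x 16 mm, lying on the bench; leave alone.
- roll_of_tape: Blue roll of tape lying flat, 108 mm wide, 24 mm high; leave alone.

How it is judged (in metres and radians):
On the way:
1. with the rod, the bolt is drawn out against its stop and pulled there, standing still, with more than 8 N for 0.3 s (x of bolt_bar in the frame of cage below -0.013 m and linear speed of bolt below 0.005 m/s and contact force between hook_rod and bolt above 8 N), for 0.3 s.
At the end, for the whole second after the job is handed in: The bolt is still drawn, its nose clear of the bin (bail bar at cage x below -12 mm), and the rod lies at rest in both V posts, hook the same way as at the start: handle centre within 20 mm along, 6 mm across and about 6 mm in height of the seat, within 0.06 rad of the rest's direction (x of bolt_bar in the frame of cage below -0.012 m and x of rod_grip in the frame of rod_rest between -0.02 and 0.02 m and y of rod_grip in the frame of rod_rest between -0.006 and 0.006 m and z of rod_grip in the frame of rod_rest between 0.058 and 0.071 m and x of hook_tip in the frame of rod_rest above 0.15 m and angle between the x axis of rod_grip and the x axis of rod_rest, either way round below 0.06 rad and linear speed of hook_rod below 0.02 m/s); the robot touches nothing.
It fails at once if more than 25 N between the rod and the bolt or cage (contact force between hook_rod and cage above 25 N or contact force between hook_rod and bolt above 25 N).
It fails at once if gripper or arm touches the bolt or presses on the cage (contact force between the fingers and bolt above 0.5 N or contact force between the fingers and cage above 10 N or contact force between the arm and bolt above 0.5 N or contact force between the arm and cage above 10 N).
It fails at once if a bystander moved more than 30 mm (distance of any of screwdriver_0, marker_0, spring_clamp, roll_of_tape from where it was at the start of the episode above 0.03 m).
It also fails if it takes over 72 s, if anything falls off the work surface, if the arm or the gripper's body presses on something with over 40 N, if the wrist force passes 120 N, or if a joint passes its speed limit or range.

### The arm

A 6-joint arm with a two-finger parallel gripper is mounted at the origin on a cart in front of the work surface, level with it; the furniture and walls round the work are solid. World frame = base frame: x ahead of the robot, y to its left, z up, the work surface at z = 0. Lengths are in mm, angles in rad, forces in N, time in s.
With the tool pointing down it reaches from about 350 to 975 mm from the base axis. Payload 4.9 kg.
Tool frame: the origin (TCP) lies at the very end of the fingers, on their centre line; the grasp point (between the pads) lies 19 mm behind it; z points along the fingers, y is the direction in which the jaws open and shut (so a half turn about z gives the same grasp; the last joint's range is limited). The gripper opens to 85 mm and grips with 20 to 120 N. Pads are 22 mm wide; open, the fingers measure 114 mm over their backs; the gripper's body (76 mm by 85 mm) begins 54 mm behind the grasp point. The pads swing forward as they close: fully open they stand 13 mm farther back than shut.
Start: joints at [-1.276, 0.053, 1.613, -0, 1.476, -0.119], TCP at [251.3, -572.232, 231.304] pointing down, gripper open.
Joint ranges: [-3.01, 3.01], [-1.01, 2.22], [0.06, 2.58], [-1.02, 4.17], [0.09, 2.62], [-3.14, 3.14]. Speed limits (rad/s): [2.57, 2.57, 3.14, 3.14, 3.14, 3.14].

### API

Orientations are given as a rotation vector (axis times angle).
In Python, from rig import telemetry, vision, workorder gives the robot as it stands.
- The arm moves only by the tool move_arm, never from a script. Its argument "increments" is a list that holds one entry, the list of rows, each a list of 7 numbers: the turn, a rotation vector about the tool's x, y, z in degrees, then the shift along the tool's x, y, z in m, then the opening, from 0 (shut) to 1 (fully open). A call has 1 to 8 rows; each row shifts and turns the pose as measured when the row begins, along the tool's axes as they then stand; what a row does not reach is not made up. A row lasts 1/10 s, in which the tool goes at most 50 mm and 8.59 degrees, less where a joint would pass 70% of its speed; a pose out of reach is approached as far as the arm can. A call with a gripper value outside its range is refused whole. The fingers move at their own pace and stop on an object; "grip_force" is the grip in N (left out, the last holds). Time passes only in rows, so rows that do not move let the fingers close. It gives the time, the measured TCP pose, the force and the opening at its end, in the units of the state.
- telemetry.get_obs(): the state, without advancing time (a new reading comes with each control period).
- vision.snapshot(name): name is "scene" or "top" or "wrist"; returns a dict with "img" (480x640x3 uint8, blue, green, red), "K" (3x3 intrinsics, pixels), "R" (3x3) and "t" (3): a world point X has camera coordinates R X + t. Camera axes: x right, y down, z forward; pixel columns grow to the right and rows downward; lengths in mm; the calibration is good to about 2 mm. The wrist camera is an equidistant fisheye: a pixel r from the principal point sees the ray r / f radians off the axis. A picture is of the moment at which its call begins. There is no depth.
- workorder.close_job(): hands the job in, once; it reports no verdict.
The state is a dict: "t": time; "q": joint angles; "joint_vel": joint speeds; "joint_torque": joint torques, N m; "tcp_pos": TCP position; "tool_rot": TCP orientation; "wrist_force": force on the tool from outside, world axes, zero at the start; "torque": the same for the moment, N m; "gripper_width": opening from 0.0 (shut) to 1.0 (fully open).
Only numpy, scipy, OpenCV 4.12 (cv2) and the standard library are available. Lean on these libraries where they do the work, as an engineer would, in place of code of your own. Each camera call takes 0.05 s, during which the arm holds its last target. There are 200 camera calls.

## Working session

There is one attempt and no reset: what is moved stays moved. The work goes in short steps, Python scripts to look and compute and a tool call to move; the robot and the scene stay as the last step left them, time stands still between calls to the robot, and variables do not carry over. Pictures are saved under pics/ and viewed, about 8 in all and at most 12, crops included, and the job is handed in when it is done.

Besides the shell and the picture viewer there is one more tool, called after "Emit:" as name(argument=value, ...) on one line, values as JSON. move_arm: Moves the arm, as the interface text tells. Its arguments: {"type":"object","properties":{"increments":{"type":"array"},"grip_force":{"type":"number"}},"required":["increments"]}

```bash
mkdir -p pics; cat > h.py <<'E'
import numpy as np,cv2
from scipy.spatial.transform import Rotation as Rn
from rig import telemetry, vision, workorder
def snap(n,f):
    s=vision.snapshot(n); cv2.imwrite('pics/'+f,s['img']); np.savez('pics/'+f[:-4]+'.npz',**s); return s
def ray(s,u,v):
    K=s['K'];d=np.array([(u-K[0,2])/K[0,0],(v-K[1,2])/K[1,1],1.]);R=np.array(s['R']);return -R.T@s['t'],R.T@d
def plane(s,u,v,z):
    o,d=ray(s,u,v);return o+d*(z-o[2])/d[2]
def proj(s,X):
    c=np.array(s['R'])@np.array(X,float)+s['t'];p=s['K']@c;return p[:2]/p[2]
E
python3 - <<'E'
from h import *
for n in('top','scene'):
    s=snap(n,n+'1.png');print(n,s['K'],-np.array(s['R']).T@s['t'],s['R'])
o=telemetry.get_obs();print(o)
E
```

```text
top [[575.13683607   0.         314.85224661]
 [  0.         575.13683607 230.07725759]
 [  0.           0.           1.        ]] [ 340.76717458  -50.57984177 1323.61339728] [[ 0.01469572 -0.99987864  0.00517084]
 [-0.98109457 -0.01541728 -0.19291386]
 [ 0.19297016 -0.00223807 -0.98120207]]
scene [[500.16811905   0.         314.94564025]
 [  0.         500.16811905 236.14507199]
 [  0.           0.           1.        ]] [-190.7761732   556.13709962  969.19759206] [[-0.61006154 -0.79225564  0.01248711]
 [-0.53702073  0.4018322  -0.74171398]
 [ 0.58260935 -0.459197   -0.67060007]]
{'t': 0.1, 'q': array([-1.27604397e+00,  5.33361666e-02,  1.61417277e+00, -6.07801449e-07,
        1.47600015e+00, -1.19032654e-01]), 'joint_vel': array([ 0.00096745, -0.00151322, -0.00350793,  0.0013564 , -0.00094296,
        0.00038183]), 'joint_torque': array([ 3.88805056e-04, -3.94899631e+01, -3.71366215e+01, -6.62229490e-05,
        3.84962172e-03, -1.74654659e-06]), 'tcp_pos': array([ 251.11316207, -571.71153431,  230.14825368]), 'tool_rot': array([-3.07272668e+00, -6.44952870e-01,  2.64932213e-04]), 'wrist_force': array([-0.76630089,  0.03347173, -0.29534888]), 'torque': array([-0.00538212,  0.0284984 ,  0.05574539]), 'gripper_width': 0.9974381586004208}
```

View pics/top1.png

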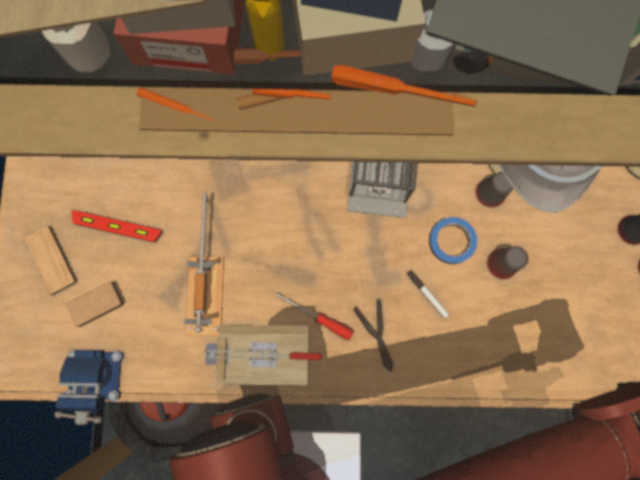

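View pics/scene1.png

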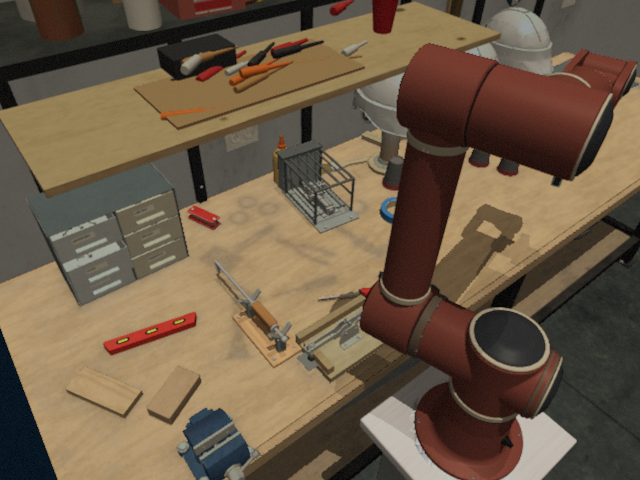

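The top view shows the rest around (205,290), with the hook end up at (207,195). The cage is around (382,187), open towards the robot, and its back is partly under the shelf. I'll enlarge both.

```bash
python3 - <<'E'
import cv2,numpy as np
a=cv2.imread('pics/top1.png');b=cv2.imread('pics/scene1.png')
r=lambda i,f:cv2.resize(i,None,fx=f,fy=f,interpolation=cv2.INTER_CUBIC)
A=r(a[185:335,180:230],4) # 200x600
B=r(a[155:220,340:425],4) #340x260
C=r(b[135:235,265:365],3.4) #340x340
out=np.zeros((600,545,3),np.uint8);out[:,:200]=A;out[:260,205:545]=B;out[260:600,205:545]=C
cv2.imwrite('pics/crop1.png',out)
E
```

```text
(no output)
```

View pics/crop1.png

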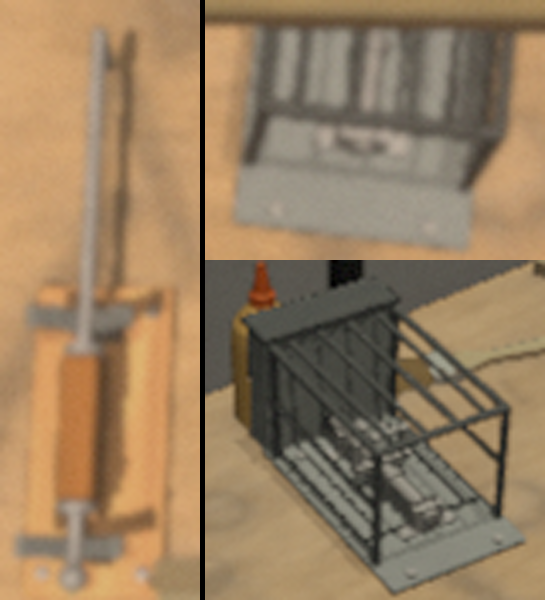

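```bash
python3 - <<'E'
from h import *
T=dict(np.load('pics/top1.npz'));S=dict(np.load('pics/scene1.npz'))
pr=lambda n,*a:print(n,*[np.round(x,1) for x in a])
# handle mask
for nm,s,box in(('top',T,(185,265,225,320)),('scene',S,(235,285,290,350))):
    im=s['img'];x0,y0,x1,y1=box;hsv=cv2.cvtColor(im,cv2.COLOR_BGR2HSV)[y0:y1,x0:x1]
    m=((hsv[...,0]<16)&(hsv[...,1]>150)&(hsv[...,2]>70)).astype(np.uint8)
    n,l,st,c=cv2.connectedComponentsWithStats(m);k=1+st[1:,4].argmax()
    ys,xs=np.nonzero(l==k);p=np.c_[xs+x0,ys+y0].astype(float)
    r=cv2.minAreaRect(p.astype(np.float32));b=cv2.boxPoints(r)
    pr(nm,st[k],r[0],r[1],r[2]); pr(' centre z65/72',plane(s,*r[0],65),plane(s,*r[0],72))
    e=sorted([(b[i]+b[(i+1)%4])/2 for i in range(4)],key=lambda q:0); pr(' edge mids z72',*[plane(s,*q,72)[:2] for q in e])
pr('rod top: hook,hfront,hback,tail z65',*[plane(T,*q,65)[:2] for q in((205,193.5),(201.3,272.5),(199.3,311),(198,329.5))])
f=lambda x,y:(180+x/4,185+y/4)
pr('board corners z10',*[plane(T,*f(*q),10)[:2] for q in((35,290),(175,290))])
pr('posts front L/R z?87',*[plane(T,*f(*q),87)[:2] for q in((28,318),(131,318),(15,547),(122,547))])
g=lambda x,y:(340+(x-205)/4,155+y/4)
pr('cage front corners top z6',*[plane(T,*g(*q),6)[:2] for q in((236,222),(468,246))])
pr('cage roof front bar ends z125',*[plane(T,*g(*q),125)[:2] for q in((258,108),(503,133))])
h=lambda x,y:(265+(x-205)/3.4,135+(y-260)/3.4)
pr('scene corners z6',*[plane(S,*h(*q),6)[:2] for q in((393,592),(523,541))])
pr('scene roof front z125',*[plane(S,*h(*q),125)[:2] for q in((377,444),(507,410))])
pr('bail? scene z58',plane(S,*h(372,425),58))
o,d=ray(T,382,162)
for z in(300,400,500): pr('shelf edge',z,plane(T,382,161,z))
pr('shelf scene', *[plane(S,300,105,z) for z in(300,400,500)])
E
```

```text
top [  9  10  12  34 320] [199.4 291.5] [10.2 33.3] 2.5
 centre z65/72 [447.7 196.4  65. ] [447.1 195.   72. ]
 edge mids z72 [447.4 206.1] [483.4 195.4] [446.8 184. ] [411.3 194.7]
scene [ 17  17  24  27 238] [263.4 313.9] [28.8  9.3] 50.2
 centre z65/72 [454.7 194.3  65. ] [449.7 197.1  72. ]
 edge mids z72 [490.  196.3] [452.1 185.8] [411. 198.] [447.4 208.4]
rod top: hook,hfront,hback,tail z65 [668.5 195.6] [489.4 194.5] [405.6 194.4] [366.  195.1]
board corners z10 [530.2 235.9] [531.4 155.4]
posts front L/R z?87 [503.7 222. ] [504.6 166.4] [381.3 221.9] [382.2 165.2]
cage front corners top z6 [ 648.  -130.2] [ 635.7 -266.5]
cage roof front bar ends z125 [ 683.6 -134.7] [ 671.8 -266.9]
scene corners z6 [ 648.7 -125. ] [ 633.3 -258.6]
scene roof front z125 [ 697.6 -143.6] [ 669.8 -261.4]
bail? scene z58 [ 793.5 -212.9   58. ]
shelf edge 300 [ 674.9 -175.8  300. ]
shelf edge 400 [ 642.3 -163.6  400. ]
shelf edge 500 [ 609.6 -151.3  500. ]
shelf scene [ 850.8 -203.5  300. ] [695.2 -90.  400. ] [539.5  23.5 500. ]
```

The handle centre is about (448,195,65) with the rod along +x. The cage origin is about (758.5,-207.5), yaw -5.4°. The shelf's front edge is at x≈627, z≈445. I'll grip with the tool tilted 20° back so the wrist stays clear of the shelf.

```bash
cat >> h.py <<'E'
def Rt(yaw,tilt):
    return Rn.from_euler('z',yaw,degrees=True)*Rn.from_euler('y',-tilt,degrees=True)*Rn.from_euler('x',180,degrees=True)
def plan(pos,yaw,tilt=20):
    o=telemetry.get_obs();R=Rn.from_rotvec(o['tool_rot']);D=np.array(pos)-o['tcp_pos']
    print('t',round(o['t'],2),'pos',o['tcp_pos'].round(1),'F',o['wrist_force'].round(2),'grip',round(o['gripper_width'],3),'q',o['q'].round(2))
    print('rot deg tool',np.degrees((R.inv()*Rt(yaw,tilt)).as_rotvec()).round(2),'shift mm now',R.inv().apply(D).round(1),'after rot',Rt(yaw,tilt).inv().apply(D).round(1))
E
python3 -c "
from h import *
print(Rt(0,20).as_matrix().round(2));plan([480,-190,280],0);plan([456.5,195,150],0)"
```

```text
[[ 0.94 -0.    0.34]
 [ 0.   -1.   -0.  ]
 [ 0.34  0.   -0.94]]
t 0.1 pos [ 251.1 -571.7  230.1] F [-0.77  0.03 -0.3 ] grip 0.997 q [-1.28  0.05  1.61 -0.    1.48 -0.12]
rot deg tool [-4.25 19.72 23.45] shift mm now [ 363.1 -257.6  -49.3] after rot [ 232.1 -381.7   31.4]
t 0.1 pos [ 251.1 -571.7  230.1] F [-0.77  0.03 -0.3 ] grip 0.997 q [-1.28  0.05  1.61 -0.    1.48 -0.12]
rot deg tool [-4.25 19.72 23.45] shift mm now [ 496.3 -619.3   81.4] after rot [ 165.6 -766.7  145.6]
```

Emit:
move_arm(increments=[[[-1.06,4.93,5.86,0,0,-0.01,1],[-1.06,4.93,5.86,0,0,-0.01,1],[-1.06,4.93,5.86,0,0,-0.01,1],[-1.06,4.93,5.86,0,0,-0.01,1],[0,0,0,0.025,-0.04,0,1],[0,0,0,0.025,-0.04,0,1],[0,0,0,0.025,-0.04,0,1],[0,0,0,0.025,-0.04,0,1]]])

```text
t: 0.9
tcp_pos: [340.3, -411.6, 300.5]
tool_rot: [-3.079, 0.048, -0.559]
wrist_force: [-0.2, 1.0, 1.1]
gripper_width: 0.999
```

Emit:
move_arm(increments=[[[0,0,0,0.025,-0.04,0,1],[0,0,0,0.025,-0.04,0,1],[0,0,0,0.025,-0.04,0,1],[0,0,0,0.025,-0.04,0,1],[0,0,0,0.02,-0.04,0,1],[0,0,0,0.02,-0.04,0,1],[0,0,0,0,-0.045,0,1],[0,0,0,0,-0.045,0,1]]])

```text
t: 1.7
tcp_pos: [484.4, -72.2, 355.4]
tool_rot: [-3.077, 0.055, -0.559]
wrist_force: [0.4, 0.5, -0.4]
gripper_width: 1.002
```

```bash
python3 -c "
from h import *
plan([456.5,195,150],0)"
```

```text
t 1.7 pos [484.4 -72.2 355.4] F [ 0.37  0.52 -0.41] grip 1.002 q [-0.38 -0.57  1.95  0.14  1.43  1.23]
rot deg tool [-0.43 -0.6  -2.11] shift mm now [-108.2 -262.1  184.4] after rot [ -96.5 -267.2  183.5]
```

Emit:
move_arm(increments=[[[-0.4,-0.6,-2.1,-0.012,-0.038,0.01,1],[0,0,0,-0.012,-0.038,0.02,1],[0,0,0,-0.012,-0.038,0.02,1],[0,0,0,-0.012,-0.038,0.02,1],[0,0,0,-0.012,-0.038,0.02,1],[0,0,0,-0.012,-0.038,0.02,1],[0,0,0,-0.012,-0.035,0.02,1],[0,0,0,-0.01,0,0.02,1]]])

```text
t: 2.5
tcp_pos: [445.2, 206.2, 179.7]
tool_rot: [-3.09, -0.015, -0.56]
wrist_force: [-0.7, -0.3, -0.1]
gripper_width: 1.001
```

```bash
python3 -c "
from h import *
plan([456.5,195,150],0.2)
s=snap('top','top2.png');w=snap('wrist','w2.png')
cv2.imwrite('pics/c2.png',cv2.resize(w['img'],(640,480)))
print(w['K'],proj(s,[448,195,65]))
"
```

```text
t 2.5 pos [445.2 206.2 179.7] F [-0.72 -0.27 -0.14] grip 1.001 q [ 0.35 -0.48  2.18 -0.13  1.1   1.95]
rot deg tool [-0.1  -0.56  0.34] shift mm now [ 0.1 11.3 31.8] after rot [ 0.4 11.2 31.8]
[[371.64829954   0.         324.97350435]
 [  0.         371.64829954 238.37747517]
 [  0.           0.           1.        ]] [200.07103631 291.39549923]
```

View pics/w2.png

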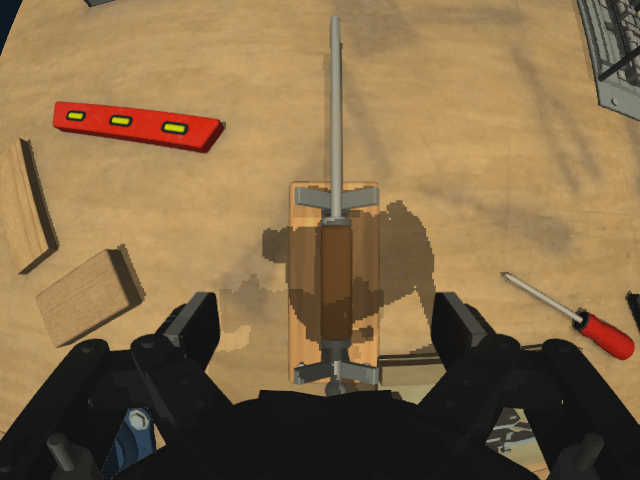

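The wrist view shows the handle at columns 320–352, rows 222–342, centred between the V arms, with the hook end at (335,18). I'll cast fisheye rays on these points.

```bash
cat >> h.py <<'E'
def wray(s,u,v,z):
    K=s['K'];x,y=(u-K[0,2])/K[0,0],(v-K[1,2])/K[1,1];t=np.hypot(x,y);d=np.array([x/t*np.sin(t),y/t*np.sin(t),np.cos(t)])
    R=np.array(s['R']);o=-R.T@s['t'];d=R.T@d;return (o+d*(z-o[2])/d[2]).round(1)
E
python3 -c "
from h import *
w=dict(np.load('pics/w2.npz'))
print('handle front/back z78',wray(w,337,223,78),wray(w,337,341,78))
print('handle back edges z78',[wray(w,u,300,78) for u in(320.5,352.5)],'mid rows',[wray(w,u,240,78) for u in(321,351)])
print('shaft',[wray(w,336,r,65) for r in(200,100,20)])
print('V front tips z87',wray(w,296,195,87),wray(w,379,193,87),'rear',wray(w,294,372,87),wray(w,378,372,87))
print('board front z10',wray(w,290,183,10),wray(w,378,183,10))
print('cage corner z6',wray(w,600,103,6))
"
```

```text
handle front/back z78 [487.4 194.8  78. ] [406.6 194.2  78. ]
handle back edges z78 [array([434.9, 205.7,  78. ]), array([435., 184.,  78.])] mid rows [array([475.7, 205.7,  78. ]), array([475.9, 185.2,  78. ])]
shaft [array([505.9, 195.2,  65. ]), array([586. , 195.2,  65. ]), array([666.8, 194.9,  65. ])]
V front tips z87 [504.9 222.6  87. ] [507. 167.  87.] rear [386.6 222.9  87. ] [386.5 166.8  87. ]
board front z10 [531.6 234.   10. ] [532.5 155.9  10. ]
cage corner z6 [ 649.4 -127.     6. ]
```

Emit:
move_arm(increments=[[[0,-0.6,0.4,-0.016,0.006,0.01,1],[0,0,0,-0.016,0.005,0.01,1],[0,0,0,0,0,0.02,1],[0,0,0,0,0,0.02,1],[0,0,0,0,0,0.02,1],[0,0,0,0,0,0.015,1]]])

```text
t: 3.2
tcp_pos: [451.9, 189.0, 83.4]
tool_rot: [-3.091, 0.011, -0.556]
wrist_force: [0.1, -0.2, -0.9]
gripper_width: 0.997
```

```bash
python3 -c "
from h import *
plan([458.5,194.8,47],0.2)"
```

```text
t 3.2 pos [451.9 189.   83.4] F [ 0.13 -0.18 -0.93] grip 0.997 q [ 0.3  -0.36  2.26 -0.13  0.9   1.95]
rot deg tool [ 0.09 -0.38 -0.58] shift mm now [-6.5 -5.8 36.4] after rot [-6.2 -5.8 36.4]
```

Emit:
move_arm(increments=[[[0,-0.4,-0.6,-0.003,-0.004,0.008,1],[0,0,0,-0.002,-0.001,0.01,1],[0,0,0,0,0,0.01,1],[0,0,0,0,0,0.004,1],[0,0,0,0,0,0,1],[0,0,0,0,0,0,1]]])

```text
t: 3.8
tcp_pos: [461.4, 192.6, 52.2]
tool_rot: [3.092, -0.0, 0.548]
wrist_force: [0.2, -0.3, 0.5]
gripper_width: 1.001
```

```bash
python3 -c "
from h import *
plan([458.5,194.8,47],0.2)"
```

```text
t 3.8 pos [461.4 192.6  52.2] F [ 0.25 -0.31  0.52] grip 1.001 q [ 0.31 -0.27  2.25 -0.14  0.82  1.96]
rot deg tool [ 0.16 -0.1  -0.18] shift mm now [-4.5 -2.2  3.9] after rot [-4.5 -2.2  3.9]
```

Emit:
move_arm(increments=[[[0,0,0,-0.005,-0.0025,0.0045,1],[0,0,0,0,0,0,1],[0,0,0,0,0,0,1]]])

```text
t: 4.1
tcp_pos: [458.4, 195.7, 46.9]
tool_rot: [3.092, 0.0, 0.551]
wrist_force: [0.0, 0.6, 0.1]
gripper_width: 1.001
```

```bash
python3 -c "
from h import *
plan([458.5,194.8,47],0.2)"
```

```text
t 4.1 pos [458.4 195.7  46.9] F [0.03 0.61 0.08] grip 1.001 q [ 0.31 -0.26  2.26 -0.15  0.81  1.97]
rot deg tool [ 0.11 -0.2  -0.17] shift mm now [ 0.1  0.9 -0.1] after rot [ 0.1  0.9 -0.1]
```

Emit:
move_arm(increments=[[[0,0,0,0,0.0005,0,0.5],[0,0,0,0,0,0,0.3],[0,0,0,0,0,0,0.2],[0,0,0,0,0,0,0.1],[0,0,0,0,0,0,0],[0,0,0,0,0,0,0],[0,0,0,0,0,0,0],[0,0,0,0,0,0,0]]], grip_force=90)

```text
t: 4.9
tcp_pos: [458.8, 196.0, 47.8]
tool_rot: [-3.092, -0.001, -0.554]
wrist_force: [1.0, 1.0, 0.1]
gripper_width: 0.244
```

```bash
python3 -c "
from h import *
plan([458.5,194.8,47],0.2)"
```

```text
t 4.9 pos [458.8 196.   47.8] F [0.97 0.97 0.13] grip 0.244 q [ 0.31 -0.26  2.26 -0.15  0.81  1.97]
rot deg tool [ 0.02 -0.31 -0.14] shift mm now [-0.6  1.2  0.6] after rot [-0.6  1.2  0.6]
```

Emit:
move_arm(increments=[[[0,0,0,0.005,0,-0.014,0],[0,0,0,0.01,0,-0.028,0],[0,0,0,0.01,0,-0.03,0],[0,0,0,0.01,0,-0.03,0],[0,0,0,0.01,0,-0.03,0],[0,0,0,0.005,0,-0.015,0],[0,0,0,0,0.02,0,0],[0,0,0,0,0.03,0,0]]])

```text
t: 5.7
tcp_pos: [449.4, 144.0, 201.8]
tool_rot: [3.091, 0.007, 0.526]
wrist_force: [-0.1, -0.2, -3.1]
gripper_width: 0.24
```

```bash
cat >> h.py <<'E'
O=np.array([758.5,-207.5]);CY=-5.4;OFF=np.array([200.2,-12.8])
def cageplan(X,axz,Y=0,tilt=20.3):
    c,s=np.cos(np.radians(CY)),np.sin(np.radians(CY));xx=X-OFF[0]
    plan([O[0]+c*xx-s*Y,O[1]+s*xx+c*Y,axz-17.2],CY+0.1,tilt)
    o=telemetry.get_obs();p=o['tcp_pos'];d=p[:2]-O;print('tip cage x,y',round(c*d[0]+s*d[1]+OFF[0],1),round(-s*d[0]+c*d[1],1),'axis z',round(p[2]+17.2,1))
E
python3 -c "
from h import *
cageplan(-110,215)"
```

```text
t 5.7 pos [449.4 144.  201.8] F [-0.06 -0.2  -3.13] grip 0.24 q [ 0.19 -0.55  2.19 -0.07  1.18  1.78]
rot deg tool [-1.51  0.97  5.3 ] shift mm now [ -2.8 322.3   5.5] after rot [ 26.8 321.   14.2]
tip cage x,y -140.6 320.9 axis z 219.0
```

Emit:
move_arm(increments=[[[-1.5,1,5.3,0,0.035,0,0],[0,0,0,0.003,0.04,0.002,0],[0,0,0,0.003,0.045,0.002,0],[0,0,0,0.003,0.045,0.002,0],[0,0,0,0.003,0.045,0.002,0],[0,0,0,0.003,0.04,0.002,0],[0,0,0,0.003,0.03,0.002,0],[0,0,0,0.003,0.01,0.002,0]]])

```text
t: 6.5
tcp_pos: [443.5, -159.5, 191.1]
tool_rot: [3.072, -0.15, 0.539]
wrist_force: [-0.2, 0.8, -1.3]
gripper_width: 0.243
```

```bash
python3 -c "
from h import *
cageplan(-110,104)"
```

```text
t 6.5 pos [ 443.5 -159.5  191.1] F [-0.25  0.78 -1.26] grip 0.243 q [-0.6  -0.56  2.22  0.18  1.19  1.03]
rot deg tool [ 0.21  0.39 -0.26] shift mm now [-28.   17.9 100.8] after rot [-28.8  18.1 100.5]
tip cage x,y -117.9 18.1 axis z 208.3
```

Emit:
move_arm(increments=[[[0.2,0.4,-0.3,-0.005,0.01,0.015,0],[0,0,0,-0.007,0.008,0.025,0],[0,0,0,-0.007,0,0.025,0],[0,0,0,-0.007,0,0.02,0],[0,0,0,-0.003,0,0.01,0],[0,0,0,0,0,0,0],[0,0,0,0,0,0,0]]])

```text
t: 7.2
tcp_pos: [446.3, -177.1, 86.4]
tool_rot: [3.078, -0.144, 0.542]
wrist_force: [0.1, -0.2, -2.1]
gripper_width: 0.243
```

```bash
python3 -c "
from h import *
cageplan(-110,104)
w=snap('wrist','w3.png');s=snap('scene','s3.png')
o=np.zeros((480,800,3),np.uint8);o[:,:480]=w['img'][0:480,80:560];c=cv2.resize(s['img'][120:280,260:366],None,fx=3,fy=3,interpolation=cv2.INTER_CUBIC);o[:,482:800]=c
cv2.imwrite('pics/c3.png',o)"
```

```text
t 7.2 pos [ 446.3 -177.1   86.4] F [ 0.14 -0.18 -2.06] grip 0.243 q [-0.64 -0.4   2.29  0.22  0.97  0.92]
rot deg tool [-0.16  0.34 -0.07] shift mm now [3.4 0.9 0.8] after rot [3.4 0.9 0.8]
tip cage x,y -113.4 0.9 axis z 103.6
```

View pics/c3.png

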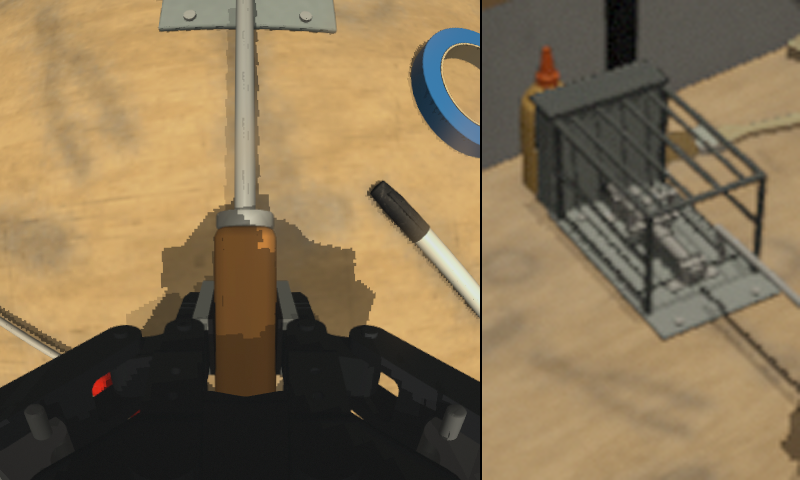

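The shaft (crop cols 246) crosses the plate's front edge about midway between its corners at cols 158 and 335. Next I'll check height and yaw numerically.

```bash
python3 -c "
from h import *
w=dict(np.load('pics/w3.npz'));s=dict(np.load('pics/s3.npz'))
print('corners z6',wray(w,238,29,6),wray(w,416,31,6))
print('shaft z103.6',wray(w,326,5,103.6),wray(w,325.5,100,103.6),wray(w,324.5,200,103.6))
print('handle front end z117',wray(w,296,226,117),wray(w,355,226,117))
c,sn=np.cos(np.radians(CY)),np.sin(np.radians(CY))
for p in (0,-2,2):
  for x in(100,150,210): # rod x from TCP+...
    g=np.array([446.3,-177.1,103.6]);print(p,x,proj(s,g+[c*x,sn*x,np.tan(np.radians(p))*x]).round(1))
i=s['img'][150:280,300:400];cv2.imwrite('pics/c4.png',cv2.resize(i,None,fx=6,fy=6,interpolation=cv2.INTER_CUBIC)[:600])
"
```

```text
corners z6 [ 647. -129.    6.] [ 632.4 -265.7    6. ]
shaft z103.6 [ 578.2 -190.8  103.6] [ 526.9 -185.7  103.6] [ 485.3 -181.5  103.6]
handle front end z117 [ 474.8 -170.8  117. ] [ 472.9 -190.8  117. ]
0 100 [362.4 216.9]
0 150 [351.7 207. ]
0 210 [339.5 195.6]
-2 100 [362.3 217.9]
-2 150 [351.6 208.4]
-2 210 [339.3 197.7]
2 100 [362.5 215.9]
2 150 [351.8 205.5]
2 210 [339.6 193.6]
```

View pics/c4.png

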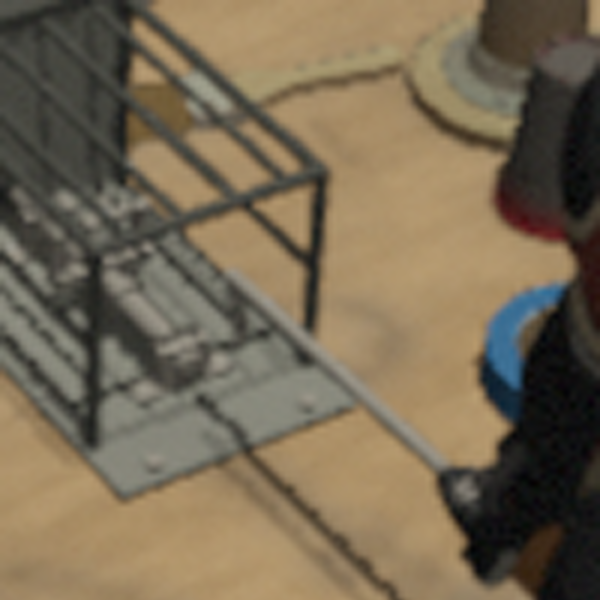

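Pitch is about 0, rod yaw is -5.7° and the rod is on the cage's middle line. I'll insert it now.

Emit:
move_arm(increments=[[[-0.1,0.35,0,0.009,0.001,0.004,0],[0,0,0,0.014,0,0.005,0],[0,0,0,0.014,0,0.005,0],[0,0,0,0.014,0,0.005,0],[0,0,0,0.014,0,0.005,0],[0,0,0,0.005,0,0.002,0],[0,0,0,0,0,0,0]]])

```text
t: 8.0
tcp_pos: [531.6, -188.9, 96.4]
tool_rot: [3.061, -0.142, 0.576]
wrist_force: [-0.5, -0.4, -1.8]
gripper_width: 0.241
```

```bash
python3 -c "
from h import *
cageplan(46,104)"
```

```text
t 8.0 pos [ 531.6 -188.9   96.4] F [-0.45 -0.39 -1.84] grip 0.241 q [-0.55 -0.19  2.11  0.2   0.89  1.01]
rot deg tool [ 0.39 -1.03  0.06] shift mm now [65.  -2.9 35.6] after rot [65.6 -2.7 34.5]
tip cage x,y -27.5 -2.8 axis z 113.6
```

Axis rose to 113.6, so I'll correct height and pitch before going on.

Emit:
move_arm(increments=[[[0.4,-1.0,0,-0.0033,-0.0025,0.009,0],[0,0,0,0,0,0,0],[0,0,0,0,0,0,0]]])

```text
t: 8.3
tcp_pos: [531.5, -186.3, 86.1]
tool_rot: [3.074, -0.141, 0.549]
wrist_force: [-0.7, 0.3, -1.4]
gripper_width: 0.241
```

```bash
python3 -c "
from h import *
cageplan(46,104)"
```

```text
t 8.3 pos [ 531.5 -186.3   86.1] F [-0.72  0.34 -1.37] grip 0.241 q [-0.55 -0.16  2.11  0.2   0.89  1.02]
rot deg tool [-0.03  0.06  0.05] shift mm now [69.4 -0.  24.9] after rot [69.4 -0.1 25. ]
tip cage x,y -27.8 -0.2 axis z 103.3
```

Emit:
move_arm(increments=[[[0,0,0,0.014,0,0.005,0],[0,0,0,0,0,0,0],[0,0,0,0.014,0,0.005,0],[0,0,0,0,0,0,0],[0,0,0,0,0,0,0]]])

```text
t: 8.8
tcp_pos: [558.2, -188.3, 84.6]
tool_rot: [3.076, -0.142, 0.542]
wrist_force: [0.4, 0.1, -3.0]
gripper_width: 0.242
```

```bash
python3 -c "
from h import *
cageplan(46,104)"
```

```text
t 8.8 pos [ 558.2 -188.3   84.6] F [ 0.4   0.11 -2.98] grip 0.242 q [-0.52 -0.09  2.04  0.19  0.88  1.05]
rot deg tool [-0.09  0.31  0.01] shift mm now [44.9  0.4 14. ] after rot [44.9  0.4 14.2]
tip cage x,y -1.0 0.3 axis z 101.8
```

Emit:
move_arm(increments=[[[-0.1,0.3,0,0.0145,0,0.003,0],[0,0,0,0,0,0,0],[0,0,0,0.0145,0,0.005,0],[0,0,0,0,0,0,0],[0,0,0,0.0145,0,0.005,0],[0,0,0,0,0,0,0],[0,0,0,0,0,0,0]]])

```text
t: 9.5
tcp_pos: [601.9, -191.8, 86.3]
tool_rot: [3.075, -0.141, 0.544]
wrist_force: [0.3, 0.7, -1.8]
gripper_width: 0.242
```

```bash
python3 -c "
from h import *
cageplan(46,90)
w=snap('wrist','w5.png');s=snap('scene','s5.png')
o=np.zeros((600,800,3),np.uint8);a=cv2.resize(w['img'][0:150,250:400],None,fx=2.6,fy=4,interpolation=cv2.INTER_CUBIC);o[:,:390]=a;c=cv2.resize(s['img'][130:230,280:348],None,fx=6,fy=6,interpolation=cv2.INTER_CUBIC);o[:,392:800]=c
cv2.imwrite('pics/c5.png',o)"
```

```text
t 9.5 pos [ 601.9 -191.8   86.3] F [ 0.29  0.7  -1.84] grip 0.242 q [-0.49  0.01  1.95  0.17  0.87  1.09]
rot deg tool [-0.04  0.25  0.03] shift mm now [-1.6  0.9 13.8] after rot [-1.7  0.9 13.8]
tip cage x,y 42.8 0.9 axis z 103.5
```

View pics/c5.png

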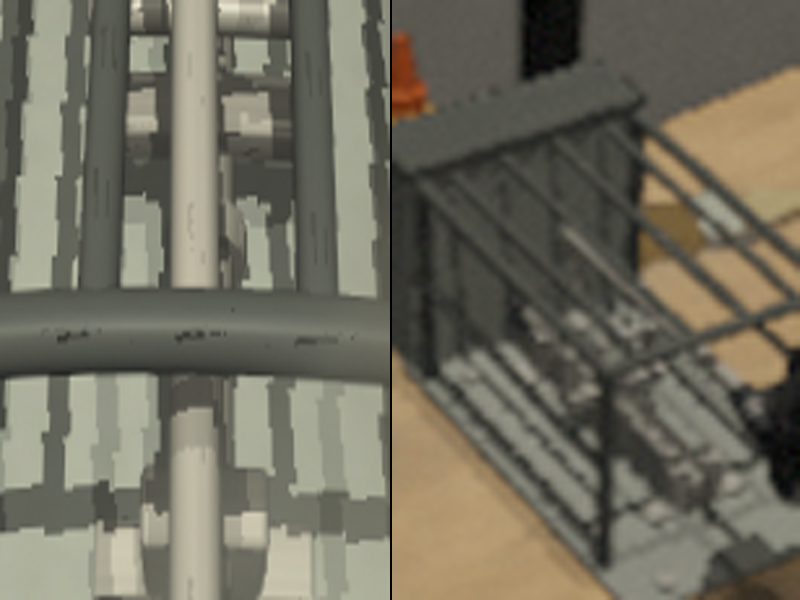

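Shaft is centred between the two middle roof bars; two cross pieces show at crop rows 0–35 and 75–160 on the left.

```bash
python3 -c "
from h import *
w=dict(np.load('pics/w5.npz'))
c,sn=np.cos(np.radians(CY)),np.sin(np.radians(CY))
def cg(u,v,z):
  p=wray(w,u,v,z);d=p[:2]-O;return round(c*d[0]+sn*d[1],1),round(-sn*d[0]+c*d[1],1)
for r in(1,4,8,20,28,38,120):
  print(r,[(z,cg(331,r,z)) for z in(31,34,58)])
print('y extents row24',cg(250+130/2.6,24,58),cg(250+290/2.6,24,58),'row4',cg(250+290/2.6,4,58))
"
```

```text
1 [(31, (np.float64(42.2), np.float64(-4.0))), (34, (np.float64(39.5), np.float64(-3.9))), (58, (np.float64(18.3), np.float64(-3.5)))]
4 [(31, (np.float64(39.1), np.float64(-3.9))), (34, (np.float64(36.5), np.float64(-3.9))), (58, (np.float64(15.6), np.float64(-3.4)))]
8 [(31, (np.float64(35.2), np.float64(-3.9))), (34, (np.float64(32.6), np.float64(-3.8))), (58, (np.float64(12.2), np.float64(-3.4)))]
20 [(31, (np.float64(23.8), np.float64(-3.9))), (34, (np.float64(21.4), np.float64(-3.8))), (58, (np.float64(2.2), np.float64(-3.4)))]
28 [(31, (np.float64(16.4), np.float64(-3.9))), (34, (np.float64(14.1), np.float64(-3.8))), (58, (np.float64(-4.2), np.float64(-3.3)))]
38 [(31, (np.float64(7.6), np.float64(-3.8))), (34, (np.float64(5.5), np.float64(-3.7))), (58, (np.float64(-11.8), np.float64(-3.3)))]
120 [(31, (np.float64(-54.4), np.float64(-3.5))), (34, (np.float64(-55.6), np.float64(-3.5))), (58, (np.float64(-65.9), np.float64(-3.1)))]
y extents row24 (np.float64(-0.8), np.float64(15.1)) (np.float64(-0.5), np.float64(-21.5)) row4 (np.float64(16.3), np.float64(-22.3))
```

Emit:
move_arm(increments=[[[0,0.25,0,-0.005,0.001,0.014,0],[0,0,0,0,0,0,0],[0,0,0,-0.005,0,0.012,0],[0,0,0,0,0,0,0],[0,0,0,0,0,0,0]]])

```text
t: 10.1
tcp_pos: [600.2, -193.0, 58.5]
tool_rot: [3.073, -0.142, 0.552]
wrist_force: [1.4, -0.6, -1.8]
gripper_width: 0.244
```

```bash
python3 -c "
from h import *
cageplan(44,73)"
```

```text
t 10.1 pos [ 600.2 -193.    58.5] F [ 1.36 -0.57 -1.81] grip 0.244 q [-0.49  0.04  1.96  0.19  0.81  1.07]
rot deg tool [ 0.01 -0.08 -0.01] shift mm now [ 1.6 -0.4  3.5] after rot [ 1.6 -0.4  3.5]
tip cage x,y 41.2 -0.5 axis z 75.7
```

Emit:
move_arm(increments=[[[0,0,0,-0.001,0,0.0025,0],[0,0,0,-0.0045,0,-0.0017,0],[0,0,0,-0.0045,0,-0.0017,0],[0,0,0,0,0,0,0]]])

```text
t: 10.5
tcp_pos: [590.2, -192.1, 56.5]
tool_rot: [3.072, -0.142, 0.553]
wrist_force: [-0.3, 0.0, -1.6]
gripper_width: 0.247
```

```bash
python3 -c "
from h import *
cageplan(30,73)"
```

```text
t 10.5 pos [ 590.2 -192.1   56.5] F [-0.26  0.04 -1.63] grip 0.247 q [-0.5   0.02  1.99  0.19  0.81  1.06]
rot deg tool [ 0.02 -0.12  0.01] shift mm now [-1.3 -0.6  0.2] after rot [-1.3 -0.6  0.2]
tip cage x,y 31.2 -0.5 axis z 73.7
```

Emit:
move_arm(increments=[[[0,0,0,-0.0028,0,-0.0009,0],[0,0,0,-0.0028,0,-0.001,0],[0,0,0,-0.0028,0,-0.001,0],[0,0,0,0,0,0,0]]])

```text
t: 10.9
tcp_pos: [580.6, -191.4, 56.9]
tool_rot: [3.071, -0.142, 0.555]
wrist_force: [-0.3, -0.1, -1.7]
gripper_width: 0.242
```

Emit:
move_arm(increments=[[[0,0,0,-0.0028,0,-0.001,0],[0,0,0,-0.0028,0,-0.001,0],[0,0,0,-0.0028,0,-0.001,0]]])

```text
t: 11.2
tcp_pos: [572.8, -190.8, 57.7]
tool_rot: [3.07, -0.142, 0.56]
wrist_force: [4.3, -0.5, -4.2]
gripper_width: 0.244
```

```bash
python3 -c "
from h import *
cageplan(15,73)"
```

```text
t 11.2 pos [ 572.8 -190.8   57.7] F [ 4.28 -0.49 -4.16] grip 0.244 q [-0.51 -0.02  2.03  0.2   0.81  1.04]
rot deg tool [ 0.08 -0.39  0.04] shift mm now [ 0.5 -0.8  2.2] after rot [ 0.5 -0.8  2.2]
tip cage x,y 13.8 -0.8 axis z 74.9
```

Emit:
move_arm(increments=[[[0,-0.35,0,-0.003,0,0.0005,0],[0,0,0,-0.003,0,-0.0008,0],[0,0,0,-0.003,0,-0.0008,0],[0,0,0,-0.003,0,-0.0008,0],[0,0,0,-0.003,0,-0.0008,0]]])

```text
t: 11.7
tcp_pos: [558.8, -189.7, 56.9]
tool_rot: [3.069, -0.14, 0.558]
wrist_force: [5.5, 0.7, -1.7]
gripper_width: 0.248
```

```bash
python3 -c "
from h import *
cageplan(-10,73)"
```

```text
t 11.7 pos [ 558.8 -189.7   56.9] F [ 5.49  0.71 -1.67] grip 0.248 q [-0.52 -0.05  2.06  0.2   0.81  1.02]
rot deg tool [ 0.14 -0.33  0.08] shift mm now [-9.5 -1.1 -2.4] after rot [-9.5 -1.1 -2.4]
tip cage x,y -0.3 -1.0 axis z 74.1
```

Emit:
move_arm(increments=[[[0,-0.3,0,-0.0028,0,-0.0005,0],[0,0,0,-0.0028,0,-0.0008,0],[0,0,0,-0.002,0,-0.0006,0]]])

```text
t: 12.0
tcp_pos: [550.7, -189.4, 56.5]
tool_rot: [3.069, -0.142, 0.552]
wrist_force: [4.5, -0.1, -2.1]
gripper_width: 0.246
```

Emit:
move_arm(increments=[[[0,0,0,-0.0015,0,-0.0005,0],[0,0,0,-0.0015,0,-0.0005,0],[0,0,0,-0.0015,0,-0.0005,0]]])

```text
t: 12.3
tcp_pos: [545.3, -188.9, 56.2]
tool_rot: [3.07, -0.142, 0.551]
wrist_force: [4.1, 0.5, -2.2]
gripper_width: 0.241
```

```bash
python3 -c "
from h import *
cageplan(-15,73)"
```

```text
t 12.3 pos [ 545.3 -188.9   56.2] F [ 4.15  0.46 -2.16] grip 0.241 q [-0.53 -0.08  2.09  0.2   0.82  1.02]
rot deg tool [ 0.18 -0.07  0.03] shift mm now [-1.3 -1.5 -0.1] after rot [-1.3 -1.5 -0.1]
tip cage x,y -13.8 -1.5 axis z 73.4
```

Still sliding at ~4 N. I'll creep from here.

Emit:
move_arm(increments=[[[0,0,0,-0.0012,0,-0.0004,0],[0,0,0,-0.0012,0,-0.0004,0],[0,0,0,-0.0012,0,-0.0004,0]]])

```text
t: 12.6
tcp_pos: [541.3, -188.5, 56.1]
tool_rot: [3.069, -0.142, 0.552]
wrist_force: [3.7, 0.0, -2.6]
gripper_width: 0.244
```

Emit:
move_arm(increments=[[[0,0,0,-0.0012,0,-0.0004,0],[0,0,0,-0.0012,0,-0.0004,0]]])

```text
t: 12.8
tcp_pos: [538.6, -188.2, 56.1]
tool_rot: [3.069, -0.142, 0.552]
wrist_force: [4.7, 0.6, -1.3]
gripper_width: 0.243
```

Emit:
move_arm(increments=[[[0,0,0,-0.0012,0,-0.0004,0],[0,0,0,-0.0012,0,-0.0004,0]]])

```text
t: 13.0
tcp_pos: [538.1, -188.4, 57.3]
tool_rot: [3.067, -0.142, 0.56]
wrist_force: [16.0, 0.2, -6.9]
gripper_width: 0.245
```

Stop felt at 16 N, tip at cage x≈-21.

Emit:
move_arm(increments=[[[0,0,0,-0.0007,0,0.0,0]]])

```text
t: 13.1
tcp_pos: [538.2, -188.3, 57.3]
tool_rot: [3.066, -0.142, 0.563]
wrist_force: [13.4, 0.3, -7.7]
gripper_width: 0.244
```

Emit:
move_arm(increments=[[[0,0,0,-0.0007,0,0.0,0]]])

```text
t: 13.2
tcp_pos: [538.2, -188.2, 57.2]
tool_rot: [3.065, -0.142, 0.566]
wrist_force: [13.6, -1.4, -8.1]
gripper_width: 0.242
```

Emit:
move_arm(increments=[[[0,0,0,-0.0007,0,0,0],[0,0,0,-0.0007,0,0,0],[0,0,0,-0.0007,0,0,0]]])

```text
t: 13.5
tcp_pos: [538.2, -187.9, 56.4]
tool_rot: [3.064, -0.143, 0.572]
wrist_force: [14.2, -1.0, -7.7]
gripper_width: 0.245
```

Emit:
move_arm(increments=[[[0,0,0,-0.0007,0,0,0],[0,0,0,-0.0007,0,0,0],[0,0,0,-0.0007,0,0,0]]])

```text
t: 13.8
tcp_pos: [538.2, -187.8, 55.5]
tool_rot: [3.062, -0.144, 0.579]
wrist_force: [13.7, -0.8, -8.5]
gripper_width: 0.241
```

```bash
python3 -c "
from h import *
cageplan(-15,73)"
```

```text
t 13.8 pos [ 538.2 -187.8   55.5] F [13.68 -0.81 -8.53] grip 0.241 q [-0.54 -0.11  2.12  0.22  0.8   1.  ]
rot deg tool [ 0.29 -1.12 -0.02] shift mm now [ 5.6 -1.1  1.9] after rot [ 5.7 -1.1  1.8]
tip cage x,y -20.9 -1.1 axis z 72.7
```

Held at ~15 N for 0.8 s. Unhooking next: forward, then up.

Emit:
move_arm(increments=[[[0,0,0,0.003,0,0.001,0],[0,0,0,0.004,0,0.0015,0],[0.3,-1.0,0,0.005,-0.001,0.002,0],[0,0,0,0.004,0,0.0015,0],[0,0,0,0,0,0,0],[0,0,0,0,0,0,0]]])

```text
t: 14.4
tcp_pos: [552.9, -187.3, 52.2]
tool_rot: [3.079, -0.142, 0.536]
wrist_force: [-0.0, -0.1, -1.4]
gripper_width: 0.241
```

```bash
python3 -c "
from h import *
cageplan(-4,104)"
```

```text
t 14.4 pos [ 552.9 -187.3   52.2] F [-0.   -0.08 -1.45] grip 0.241 q [-0.52 -0.05  2.07  0.2   0.82  1.03]
rot deg tool [-0.18  0.54 -0.02] shift mm now [ 13.9   0.7 -31.8] after rot [ 14.2   0.8 -31.6]
tip cage x,y -6.4 0.8 axis z 69.4
```

Emit:
move_arm(increments=[[[-0.2,0.5,0,0.005,0,-0.01,0],[0,0,0,0,0,0,0],[0,0,0,0.005,0,-0.01,0],[0,0,0,0,0,0,0]]])

```text
t: 14.8
tcp_pos: [555.6, -187.7, 76.7]
tool_rot: [3.072, -0.143, 0.551]
wrist_force: [-0.3, -1.1, -1.6]
gripper_width: 0.245
```

```bash
python3 -c "
from h import *
cageplan(-4,104)"
```

```text
t 14.8 pos [ 555.6 -187.7   76.7] F [-0.31 -1.1  -1.55] grip 0.245 q [-0.52 -0.09  2.06  0.19  0.86  1.04]
rot deg tool [ 0.06 -0.03 -0.03] shift mm now [ 3.2  0.6 -9.6] after rot [ 3.2  0.6 -9.6]
tip cage x,y -3.7 0.6 axis z 93.9
```

Emit:
move_arm(increments=[[[0,0,0,0.003,0.0005,-0.0095,0],[0,0,0,0,0,0,0],[0,0,0,0,0,0,0]]])

```text
t: 15.1
tcp_pos: [555.1, -188.3, 88.4]
tool_rot: [3.071, -0.143, 0.552]
wrist_force: [0.6, 0.6, -2.4]
gripper_width: 0.243
```

```bash
python3 -c "
from h import *
cageplan(-30,104)"
```

```text
t 15.1 pos [ 555.1 -188.3   88.4] F [ 0.63  0.56 -2.42] grip 0.243 q [-0.52 -0.11  2.05  0.19  0.88  1.04]
rot deg tool [ 0.09 -0.08 -0.01] shift mm now [-24.8  -0.1  -7.5] after rot [-24.8  -0.1  -7.5]
tip cage x,y -4.1 -0.0 axis z 105.6
```

Emit:
move_arm(increments=[[[0,0,0,-0.014,0,-0.0045,0],[0,0,0,0,0,0,0],[0,0,0,-0.014,0,-0.005,0],[0,0,0,0,0,0,0],[0,0,0,-0.014,0,-0.005,0],[0,0,0,0,0,0,0]]])

```text
t: 15.7
tcp_pos: [511.6, -184.5, 87.5]
tool_rot: [3.07, -0.144, 0.555]
wrist_force: [-0.5, -0.1, -1.3]
gripper_width: 0.245
```

```bash
python3 -c "
from h import *
cageplan(-110,104)"
```

```text
t 15.7 pos [ 511.6 -184.5   87.5] F [-0.54 -0.12 -1.28] grip 0.245 q [-0.57 -0.22  2.15  0.2   0.9   1.  ]
rot deg tool [ 0.12 -0.19 -0.07] shift mm now [-58.6  -0.4 -21.2] after rot [-58.7  -0.5 -21. ]
tip cage x,y -47.7 -0.4 axis z 104.7
```

Emit:
move_arm(increments=[[[0,-0.2,0,-0.015,0,-0.005,0],[0,0,0,0,0,0,0],[0,0,0,-0.015,0,-0.005,0],[0,0,0,0,0,0,0],[0,0,0,-0.015,0,-0.005,0],[0,0,0,0,0,0,0],[0,0,0,-0.015,0,-0.005,0],[0,0,0,0,0,0,0]]])

```text
t: 16.5
tcp_pos: [457.3, -182.0, 90.1]
tool_rot: [3.063, -0.148, 0.569]
wrist_force: [-0.5, -1.0, -1.5]
gripper_width: 0.246
```

Emit:
move_arm(increments=[[[0,0,0,0.004,0,-0.015,0],[0,0,0,0.01,0,-0.028,0],[0,0,0,0.01,0,-0.028,0],[0,0,0,0.01,0,-0.028,0],[0,0,0,0.003,0,-0.01,0]]])

```text
t: 17.0
tcp_pos: [457.7, -181.9, 209.6]
tool_rot: [3.062, -0.151, 0.574]
wrist_force: [0.3, -1.0, -1.4]
gripper_width: 0.243
```

```bash
python3 -c "
from h import *
plan([458.8,196,160],0.1,20.3)
s=snap('top','top6.png');w=snap('wrist','w6.png');q=snap('scene','s6.png')
o=np.zeros((480,800,3),np.uint8);o[:400,:400]=cv2.resize(s['img'][155:235,340:420],None,fx=5,fy=5,interpolation=cv2.INTER_CUBIC);o[:480,402:800]=cv2.resize(q['img'][130:226,280:360],(398,480),interpolation=cv2.INTER_CUBIC)
cv2.imwrite('pics/c6.png',o)"
```

```text
t 17.0 pos [ 457.7 -181.9  209.6] F [ 0.28 -1.01 -1.4 ] grip 0.243 q [-0.63 -0.52  2.16  0.2   1.18  0.99]
rot deg tool [ 2.28 -0.94 -5.34] shift mm now [ -51.4 -376.4   31.5] after rot [ -15.5 -377.9   47.1]
```

View pics/c6.png

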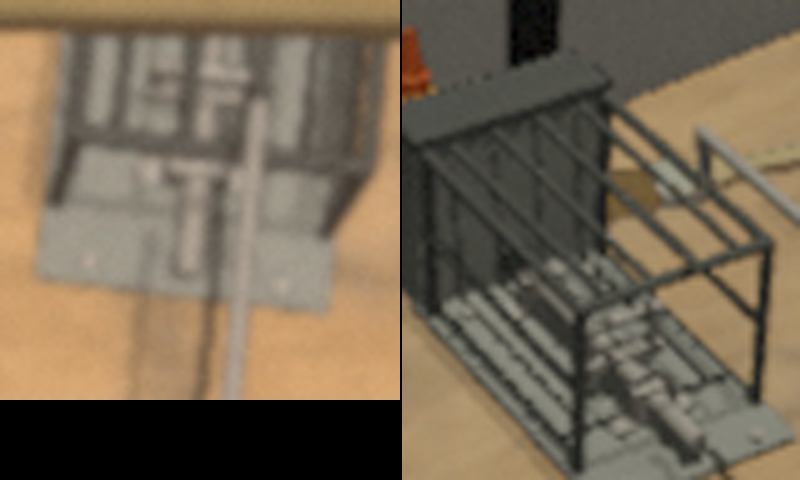

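The bolt's bar now protrudes well forward of the front guide (top-crop 190,270), so it's drawn. Next I'll take the rod back over the rest.

Emit:
move_arm(increments=[[[2.3,-0.9,-5.3,0,-0.035,0,0],[0,0,0,-0.001,-0.045,0.002,0],[0,0,0,-0.001,-0.045,0.002,0],[0,0,0,-0.001,-0.045,0.002,0],[0,0,0,-0.001,-0.045,0.002,0],[0,0,0,-0.001,-0.045,0.002,0],[0,0,0,-0.001,-0.03,0.002,0],[0,0,0,-0.001,-0.01,0.002,0]]])

```text
t: 17.95
tcp_pos: [449.7, 129.4, 169.6]
tool_rot: [-3.091, 0.007, -0.503]
wrist_force: [0.5, -1.1, -2.3]
gripper_width: 0.242
```

```bash
python3 -c "
from h import *
plan([457.5,196,130],0.1,20.3)"
```

```text
t 17.95 pos [449.7 129.4 169.6] F [ 0.51 -1.15 -2.34] grip 0.242 q [ 0.14 -0.54  2.23 -0.04  1.13  1.73]
rot deg tool [-0.51  1.81 -0.44] shift mm now [ -5.5 -66.2  40.6] after rot [ -6.3 -66.6  39.8]
```

Emit:
move_arm(increments=[[[-0.5,1.8,-0.4,0,-0.025,0.01,0],[0,0,0,-0.002,-0.025,0.015,0],[0,0,0,-0.004,-0.013,0.013,0],[0,0,0,0,0,0,0],[0,0,0,0,0,0,0]]])

```text
t: 18.45
tcp_pos: [449.7, 196.7, 116.8]
tool_rot: [3.095, 0.013, 0.525]
wrist_force: [0.5, -0.2, -1.8]
gripper_width: 0.244
```

```bash
python3 -c "
from h import *
plan([457.5,196,100],0.1,20.3)
snap('wrist','w7.png')
t=snap('top','top7.png')
print('exp hook end px',proj(t,[457.5-11.8+222,196,147]))
for a in('w3','w6','w7'):
  w=dict(np.load('pics/%s.npz'%a));i=cv2.cvtColor(w['img'],cv2.COLOR_BGR2HSV)
  m=((i[...,0]<18)&(i[...,1]>140)&(i[...,2]>60))[150:400,290:365].astype(np.uint8)
  n,l,st,c=cv2.connectedComponentsWithStats(m);k=1+st[1:,4].argmax();print(a,st[k][:4])
"
```

```text
t 18.45 pos [449.7 196.7 116.8] F [ 0.53 -0.15 -1.79] grip 0.244 q [ 0.32 -0.39  2.23 -0.13  0.99  1.94]
rot deg tool [0.09 1.05 0.41] shift mm now [ 1.9  0.7 18.4] after rot [ 1.5  0.7 18.5]
exp hook end px [197.7346423  183.96894676]
w3 [  4  77  63 169]
w6 [  0  76  67 170]
w7 [  0  77  73 169]
```

View pics/w7.png

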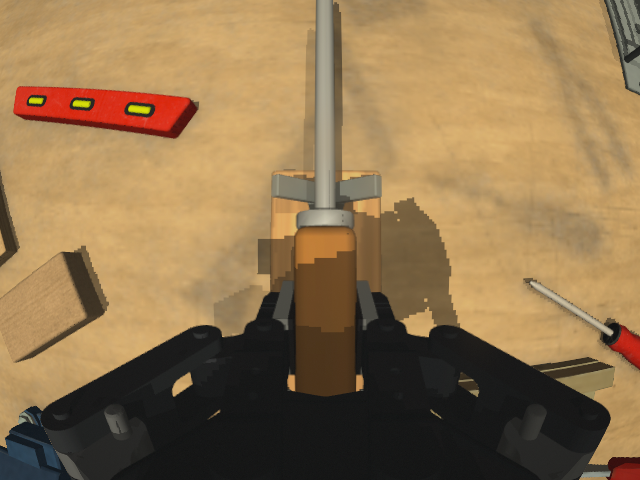

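The handle end is still at row 227, so the rod hasn't slipped, and it is centred over the front V (tips at cols 273 and 380). Now to lower it.

Emit:
move_arm(increments=[[[0.1,1.0,0.4,-0.002,0.001,0.014,0],[0,0,0,-0.003,0,0.014,0],[0,0,0,-0.003,0,0.014,0],[0,0,0,0,0,0,0],[0,0,0,0,0,0,0]]])

```text
t: 19.05
tcp_pos: [461.1, 192.2, 79.3]
tool_rot: [-3.088, 0.01, -0.569]
wrist_force: [-1.0, -0.5, -2.0]
gripper_width: 0.243
```

```bash
python3 -c "
from h import *
plan([457.5,195.7,48.5],0.1,20.3)"
```

```text
t 19.05 pos [461.1 192.2  79.3] F [-1.04 -0.5  -2.03] grip 0.243 q [ 0.31 -0.32  2.25 -0.14  0.87  1.95]
rot deg tool [-0.01 -0.57 -0.49] shift mm now [-14.3  -3.4  27.5] after rot [-14.   -3.5  27.7]
```

Emit:
move_arm(increments=[[[0,-0.5,-0.5,-0.007,-0.0035,0.007,0],[0,0,0,0,0,0,0],[0,0,0,-0.003,0,0.009,0],[0,0,0,0,0,0,0],[0,0,0,0,0,0,0]]])

```text
t: 19.55
tcp_pos: [459.0, 196.2, 62.8]
tool_rot: [-3.089, -0.003, -0.562]
wrist_force: [0.6, 0.2, -1.7]
gripper_width: 0.244
```

```bash
python3 -c "
from h import *
plan([457.5,195.7,48.5],0.1,20.3)"
```

```text
t 19.55 pos [459.  196.2  62.8] F [ 0.59  0.2  -1.71] grip 0.244 q [ 0.32 -0.29  2.26 -0.14  0.84  1.96]
rot deg tool [-0.08 -0.33 -0.02] shift mm now [-6.5  0.5 12.8] after rot [-6.4  0.5 12.9]
```

Emit:
move_arm(increments=[[[0,-0.3,0,-0.003,0.0005,0.006,0],[0,0,0,0,0,0,0],[0,0,0,-0.0025,0,0.005,0],[0,0,0,0,0,0,0],[0,0,0,0,0,0,0]]])

```text
t: 20.05
tcp_pos: [457.6, 195.7, 49.4]
tool_rot: [-3.091, -0.003, -0.553]
wrist_force: [0.8, 0.4, -0.9]
gripper_width: 0.251
```

```bash
python3 -c "
from h import *
plan([457.5,195.7,48],0.1,20.3)"
```

```text
t 20.05 pos [457.6 195.7  49.4] F [ 0.79  0.41 -0.93] grip 0.251 q [ 0.31 -0.27  2.26 -0.15  0.81  1.96]
rot deg tool [-0.08  0.   -0.01] shift mm now [-0.6  0.   1.3] after rot [-0.6  0.   1.3]
```

Emit:
move_arm(increments=[[[0,0,0,-0.0005,0,0.0013,0],[0,0,0,0,0,0,0],[0,0,0,0,0,0,0.3],[0,0,0,0,0,0,0.4],[0,0,0,0,0,0,0.7],[0,0,0,0,0,0,1],[0,0,0,0,0,0,1],[0,0,0,0,0,0,1]]])

```text
t: 20.85
tcp_pos: [460.0, 196.5, 50.8]
tool_rot: [-3.088, -0.003, -0.562]
wrist_force: [-0.5, 0.4, 0.2]
gripper_width: 0.999
```

Emit:
move_arm(increments=[[[0,0,0,0,0,0,1],[0,0,0,0,0,0,1],[0,0,0,0,0,-0.01,1],[0,0,0,0,0,-0.025,1],[0,0,0,0,0,-0.03,1],[0,0,0,0,0,-0.03,1],[0,0,0,0,0,-0.03,1],[0,0,0,0,0,-0.01,1]]])

```text
t: 21.65
tcp_pos: [408.6, 195.3, 181.7]
tool_rot: [-3.09, -0.002, -0.555]
wrist_force: [1.0, -0.1, 0.6]
gripper_width: 1.001
```

```bash
python3 -c "
from h import *
plan([457.5,195.7,150],0.1,20.3)
snap('wrist','w8.png');snap('top','top8.png')"
```

```text
t 21.65 pos [408.6 195.3 181.7] F [ 0.97 -0.14  0.63] grip 1.001 q [ 0.36 -0.6   2.25 -0.13  1.15  1.96]
rot deg tool [-0.11 -0.07 -0.03] shift mm now [34.8 -0.2 46.8] after rot [34.9 -0.3 46.7]
```

View pics/w8.png

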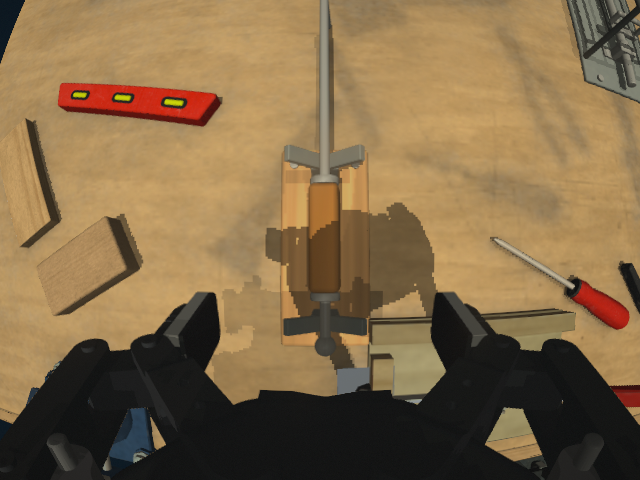

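The rod lies in both Vs, with the handle at cols 309–341, rows 181–295. I'll check it numerically, and the bail too.

```bash
python3 -c "
from h import *
w=dict(np.load('pics/w8.npz'))
print('handle front/back z78',wray(w,325,182,78),wray(w,325,294,78))
print('edges',wray(w,309.5,270,78),wray(w,341,270,78),wray(w,310.5,200,78),wray(w,340,200,78))
print('V tips',wray(w,285,151,87),wray(w,364,151,87),wray(w,284,325,87),wray(w,366,325,87))
print('shaft',wray(w,325,150,65),wray(w,324,15,65))
t=dict(np.load('pics/top6.npz'));c,sn=np.cos(np.radians(CY)),np.sin(np.radians(CY))
for n in('top1','top8'):
  i=np.load('pics/%s.npz'%n)['img'];cv2.imwrite('pics/z_%s.png'%n,i)
for r in (169,172,176,178):
  d=plane(t,381,r,58)[:2]-O;print('row',r,'z58 cage x',c*d[0]+sn*d[1])
a=np.load('pics/top1.npz')['img'];b=np.load('pics/top8.npz')['img']
cv2.imwrite('pics/c8.png',np.hstack([cv2.resize(x[155:225,340:420],None,fx=5,fy=5,interpolation=cv2.INTER_CUBIC) for x in(a,b)]))
"
```

```text
handle front/back z78 [484.6 194.6  78. ] [405.1 194.4  78. ]
edges [421.9 205.3  78. ] [421.9 183.3  78. ] [471.4 204.9  78. ] [471.5 183.9  78. ]
V tips [505.3 222.9  87. ] [505.4 167.   87. ] [384.2 222.2  87. ] [384.3 166.6  87. ]
shaft [513.4 194.6  65. ] [646.3 195.8  65. ]
row 169 z58 cage x -24.117558525926995
row 172 z58 cage x -31.242087581499685
row 176 z58 cage x -40.71828578418779
row 178 z58 cage x -45.44648435551444
```

View pics/c8.png

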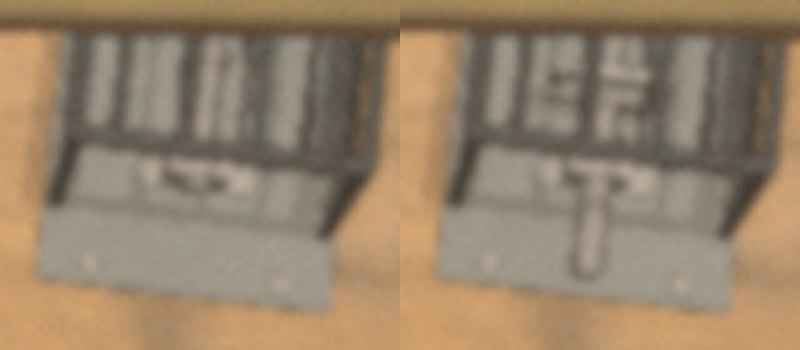

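The bolt protrudes about 20 px more than at the start. The rod is centred at (444.8,194.5) against the rest's (444.8,194.7).

```bash
python3 -c "
from rig import workorder
print(workorder.close_job())"
```

```text
the job is handed in; nothing more can be done
None
```

I drew the bolt against its stop with the hooked rod, laid the rod back in its rest and handed the job in. It took about 22 s of the 72 s allowed.

- **Pull:** the bolt slid at about 4–5 N. At the stop the wrist sensor read about 16 N on contact. I then held about 15 N, standing still, for 0.8 s with the hook tip near cage x -21 mm. These are wrist readings taken between rows, so a brief higher peak on contact can't be ruled out. I have no direct reading of the force on bolt or cage.
- **Rod:** in the last wrist picture it lies in both Vs with the hook pointing the same way. The handle centre is at (444.8, 194.5), and the rest centre measures (444.8, 194.7). It is parallel to the rest within about 0.01 rad. I didn't measure its height directly.
- **Bolt:** the last top view shows it protruding well forward of where it started. I couldn't pin the bail bar exactly from the blurred picture. The hook position puts it near cage x -24 mm, and the rough pixel estimate was -24 to -31 mm. Both are past the -12 mm limit.
- **Off-plan:** the rod rose about 10 mm above plan while entering the cage, close to the roof bars. I corrected it straight away and saw no force from contact.
- **Other things:** the arm was never sent near the bystanders. I didn't measure their positions at the end.

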